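Trip the plunger switch, then hold the sprung shutter open at the mark

ROBOT

A 7-joint arm with a two-finger parallel gripper is mounted at the origin on a cart in front of the work surface, level with it; the furniture and walls round the work are solid. World frame = base frame: x ahead of the robot, y to its left, z up, the work surface at z = 0. Lengths are in m, angles in rad, forces in N, time in s.
With the tool pointing down it reaches from about 0.425 to 1.025 m from the base axis. Payload 9.4 kg.
Tool frame: the origin (TCP) lies at the very end of the fingers, on their centre line; the grasp point (between the pads) lies 19 mm behind it (manip.grasp_offset is the z of the grasp point in the tool frame, in m); z points along the fingers, y is the line along which they close (so a half turn about z gives the same grasp; the last joint's range is limited). The gripper opens to 93 mm and grips with 3 to 60 N. Pads are 15 mm wide; open, the fingers measure 128 mm over their backs; the gripper's body (75 mm by 188 mm) begins 65 mm behind the grasp point.
Start: joints at [-1.342, 0.599, -0.003, 1.599, 0.002, 0.943, -0.08], TCP at [0.218, 0.691, 0.187] pointing down, gripper open.
Joint ranges: [-2.57, 2.57], [-0.35, 1.97], [-1.29, 1.29], [0.11, 2.56], [-1.05, 4.19], [0.11, 1.86], [-2.63, 2.63]. Speed limits (rad/s): [2.22, 2.22, 3.01, 3.01, 3.14, 3.14, 3.14].

INTERFACE

Orientations are given as a unit quaternion [x, y, z, w].
In Python, from station import telemetry, eyes, manip gives the robot as it stands.
- The arm moves only by the shell command python3 -m creep 'ROWS' [FORCE]. ROWS is JSON, one flat list of numbers, 7 for each row, row after row: the shift along the tool's x, y, z in units of 1 m (1.0 is 1 m), then the turn, a rotation vector about the tool's x, y, z in units of 180 degrees (1.0 is 180 degrees), then the finger opening in mm, from 0 to 93. A call has 1 to 12 rows; each row is the pose to reach, as a shift and turn from the pose commanded when the call began, along the tool's axes at that moment, turning the shorter way round; what a row does not reach only later rows make up. A row lasts 1/10 s, in which the tool goes at most 50 mm and 8.59 degrees, less where a joint would pass 70% of its speed; a pose out of reach is approached as far as the arm can. A call with a number of a shift or a turn outside -1 to 1 is refused whole. A call with a gripper value outside its range is refused whole. The fingers move at their own pace and stop on an object; FORCE is the grip in N (left out, the last holds). Time passes only in rows, so rows that repeat a pose let the fingers close. It gives the time, the measured TCP pose, the force, the opening and the grip force at its end, in the units of the state.
- telemetry.observe(): the state, without advancing time (a new reading comes with each control period).
- eyes.get_image(name): name is "scene" or "top"; returns a dict with "frame" (420x560x3 uint8, red, green, blue), "camera_matrix" (3x3 intrinsics, pixels), "R" (3x3) and "t" (3): a world point X has camera coordinates R X + t. Camera axes: x right, y down, z forward; pixel columns grow to the right and rows downward; lengths in m; the calibration is good to about 2 mm. A picture is of the moment at which its call begins. There is no depth.
- manip.sign_off(): hands the job in; it is judged then, once.
The state is a dict: "t": time; "joints": joint angles; "dq": joint speeds; "joint_efforts": joint torques, N m; "tcp_pos": TCP position; "tcp_rot": TCP orientation; "force": force on the tool from outside, world axes, zero at the start; "torque": the same for the moment, N m; "gripper_width": finger opening in m; "gripper_force": force on a finger pad.
Only numpy, scipy, OpenCV 4.12 (cv2) and the standard library are available. Lean on these libraries where they do the work, as an engineer would, in place of code of your own. Each camera call takes 0.05 s, during which the arm holds its last target. There are 200 camera calls.

TASK

Take a timed exposure of the sample: press the sprung plunger of the switch box all the way down and let it come back up, and only then pull the sprung shutter slide out by its bar until the index tongue stands level with the pointer on the rail, without running well past it. The slide springs shut when let go, so keep holding it steady there: the program finishes while still holding the bar. Leave the flask, the beaker and the vial on the worktop alone.

Things in the scene. Friction and masses are not known exactly. Their poses are not given: they have to be found in the camera images.
- shutter_unit: Fixed: base plate 228 x 110 x 8 mm (x -180 to +48) with a white housing 90 x 90 mm, 62 mm high, and a capped vial fixed upright in it (top 105 mm up). Origin on the worktop under the housing's middle. -x points out of the slotted front, the pull direction, towards the robot within 0.28 rad; +y is the side with the pointer. Guides beside the slide are 26 mm high; clear above.
- index_tip (a point): Tip of the index tongue: a 4 mm wide steel tongue on the slide, directly below the bar's centre line, that points sideways to the unit's +y; the tip lies 36 mm to +y of the bar's centre and 32 mm above the worktop. Moves with the slide.
- mark_pointer: The mark: a small black clamp with an upright 4 mm thick steel fin, fixed on the rail at the unit's +y side, 25 to 60 mm farther out (unit's -x) than the index tongue when shut. Axes parallel to the unit's. Origin: clamp's underside, 14 mm above the worktop, 44 mm to +y of the slide's middle; fin centred at x = 0, top 45 mm up. The slide is at the mark when the tongue's tip has x = 0 here.
- plunger_switch: Fixed grey switch box 56 x 60 mm on a 75 x 85 mm foot, top 40 mm above the worktop, black collar up to 44 mm. Origin on the worktop under its middle. It stands to the left of the shutter unit or to its right; the flask has the other place. Mind the tall black cabinet at the back right: its front is at x = 0.61 m, its left side at y = -0.39 m, over 0.3 m high.
- plunger_top (a point): Middle of the top of the box's black mushroom plunger, 30 mm across, 66 mm above the worktop when up, 54 mm when fully down. Moves with it.
- plunger_cap (a joint): How far the plunger is pressed: 0 m = up, 0.012 m = fully down against its stop. Spring force 4.5 N at the top, 8.1 N at the stop; it comes back up by itself.
- flask: Bystander: conical glass flask 64 mm wide, 106 mm high, loose, left or right of the shutter unit. Origin at the centre of its underside.
- beaker: Bystander: small plastic beaker 48 mm wide, 59 mm high, loose, behind the work. Origin at the centre of its underside.
- vial: Bystander: black-capped vial 31 mm wide, 60 mm high, loose, standing near the front edge of the worktop. Origin at the centre of its underside.
- pull_bar (a point): Centre of the slide's pull bar, 66 mm above the worktop: a black bar on a post (12 x 24 mm), 60 mm long along the unit's y, 14 mm thick along the pull direction, 56 to 76 mm above the worktop. When shut it is 105 mm in front of the housing's centre, 60 mm before its front face. Moves with the slide.
- shutter_slide: The sprung slide: a steel blade 40 mm wide, 25 to 31 mm above the worktop, with the pull bar and index tongue on it. Origin on the worktop straight below the pull bar, 105 mm in front of the unit's origin when shut; axes as the unit's. It can be pulled out 75 mm along the unit's -x. The spring pulls it shut with 4 N when shut plus 0.08 N per mm pulled (8 N at 50 mm); let go, it springs shut.

How it is judged:
By the outcome, as a careful person would: the job done as asked, in the order asked, and still so for the second after the job is handed in, while the arm keeps its last pose, push and grip.
It also fails if it takes over 38 s, if anything falls off the work surface, if the arm or the gripper's body presses on something with over 40 N, if the wrist force passes 120 N, or if a joint passes its speed limit or range.

## Working session

There is one attempt and no reset: what is moved stays moved. The work goes in short steps, Python scripts to look and compute and a shell command to move; the robot and the scene stay as the last step left them, time stands still between calls to the robot, and variables do not carry over. Pictures are saved under pics/ and viewed, at most 10 in all, crops included, and the job is handed in when it is done.

```bash
mkdir -p pics; ls
cat > h.py <<'E'
import numpy as np, cv2
from station import telemetry, eyes, manip
from scipy.spatial.transform import Rotation as Ro
def snap(n,f):
    d=eyes.get_image(n); cv2.imwrite(f,d["frame"][:,:,::-1]); np.savez(f[:-4],**{k:np.array(v) for k,v in d.items()}); return d
def ray(d,u,v,z):
    K,R,t=[np.array(d[k]) for k in("camera_matrix","R","t")]
    c=-R.T@t; r=R.T@np.linalg.inv(K)@[u,v,1]; return c+r*(z-c[2])/r[2]
def proj(d,X):
    K,R,t=[np.array(d[k]) for k in("camera_matrix","R","t")]
    p=K@(R@np.array(X)+t); return p[:2]/p[2]
E
python3 - <<'E'
from h import *
for n in("scene","top"):
    d=snap(n,f"pics/{n}0.png"); print(n,-d["R"].T@d["t"],d["R"][2])
s=telemetry.observe(); print(s["t"],s["tcp_pos"],Ro.from_quat(s["tcp_rot"]).as_matrix().round(3),manip.grasp_offset)
E
```

```text
pics
scene [ 0.03548971 -0.5994855   0.65582911] [ 0.5747001   0.41165218 -0.70729222]
top [ 0.35653634 -0.22238724  1.01814704] [ 0.15375606 -0.0227953  -0.98784586]
0.1 [0.21814488 0.69092899 0.18666923] [[-0.954  0.301 -0.   ]
 [ 0.301  0.954 -0.001]
 [-0.    -0.001 -1.   ]] -0.0188
```

View pics/scene0.png

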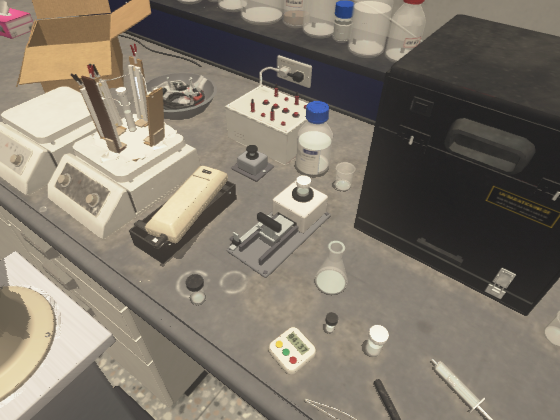

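View pics/top0.png

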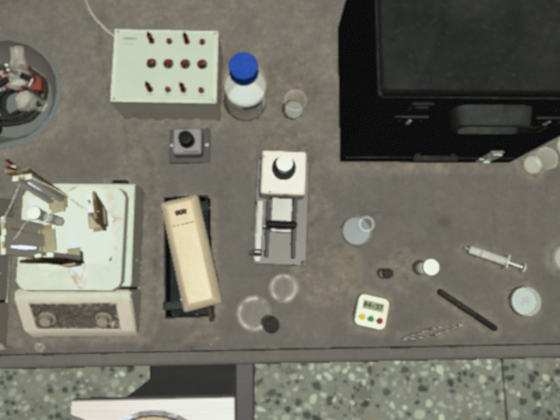

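The scene view shows the switch box at the back left (plunger about (252,152) in scene, (186,139) in top). The shutter bar is near (268,221) in scene and (281,227) in top. The flask stands on the right. I'll enlarge both crops to find the marks.

Run:
```python
import cv2,numpy as np
a=cv2.imread("pics/top0.png")[125:275,160:320]; b=cv2.imread("pics/scene0.png")[140:280,215:345]
a=cv2.resize(a,(400,375),interpolation=cv2.INTER_CUBIC);b=cv2.resize(b,(390,420),interpolation=cv2.INTER_CUBIC)
o=np.zeros((420,790,3),np.uint8);o[:375,:400]=a;o[:,400:]=b;cv2.imwrite("pics/c0.png",o)
```

```text
(no output)
```

View pics/c0.png

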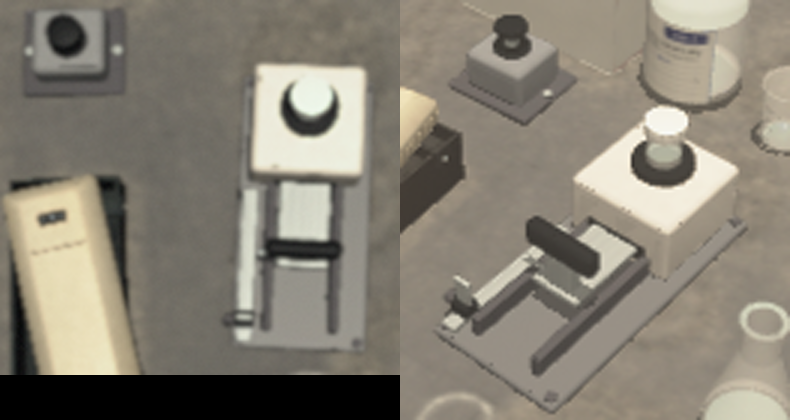

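The crop shows the bar centre near top px (281,224), the plunger cap near (186,139), and the clamp near (256,252). The fin is at about scene px (236,234). Next I'll measure them with masks and rays.

Run:
```python
from h import *
T=dict(np.load("pics/top0.npz"));S=dict(np.load("pics/scene0.npz"))
def blob(d,box,thr=None,lo=None):
    x0,y0,x1,y1=box; g=d["frame"][y0:y1,x0:x1].astype(int)
    m=(g.max(2)<thr) if thr else (g.min(2)>lo)
    n,l,st,c=cv2.connectedComponentsWithStats(m.astype(np.uint8)); i=1+np.argmax(st[1:,4])
    r=cv2.minAreaRect(np.argwhere(l==i)[:,::-1].astype(np.float32)+[x0,y0]) if 0 else cv2.minAreaRect((np.argwhere(l==i)[:,::-1]+[x0,y0]).astype(np.float32))
    return c[i]+[x0,y0],st[i]+[x0,y0,0,0,0],cv2.boxPoints(r)
c,st,b=blob(T,(175,125,198,152),50); print("plT",c,st); print(ray(T,*c,.060))
c,st,b=blob(S,(240,140,265,153),60); print("plS",c,st,ray(S,*c,.062))
c,st,b=blob(T,(262,212,300,240),45); print("barT",c,st,b,ray(T,*c,.072))
e=np.array([ray(T,*p,.074) for p in b]); print(e.round(4))
c,st,b=blob(T,(255,145,312,200),lo=170); print("house",c,st,b); print(np.array([ray(T,*p,.062) for p in b]).round(4))
print("planned px",[ray(T,281.2,224.4,.076),ray(S,269.3,221,.076),ray(T,186,138.6,.066),ray(S,252.3,147.3,.066)])
```

```text
plT [185.78911565 138.82312925] [180 132  14  15 147]
[ 0.6566961  -0.06862209  0.06      ]Traceback (most recent call last):
  File "<stdin>", line 10, in <module>
  File "<stdin>", line 6, in blob
    return _wrapfunc(a, 'argmax', axis=axis, out=out, **kwds)
    return bound(*args, **kwds)
ValueError: attempt to get argmax of an empty sequence
```

Run:
```python
from h import *
np.set_printoptions(precision=4,suppress=True)
T=dict(np.load("pics/top0.npz"));S=dict(np.load("pics/scene0.npz"))
print(S["frame"][140:154:2,246:260:2].max(2))
def blob(d,box,thr=None,lo=None):
    x0,y0,x1,y1=box; g=d["frame"][y0:y1,x0:x1].astype(int)
    m=(g.max(2)<thr) if thr else (g.min(2)>lo)
    n,l,st,c=cv2.connectedComponentsWithStats(m.astype(np.uint8)); i=1+np.argmax(st[1:,4])
    r=cv2.minAreaRect((np.argwhere(l==i)[:,::-1]+[x0,y0]).astype(np.float32))
    return c[i]+[x0,y0],st[i]+[x0,y0,0,0,0],cv2.boxPoints(r)
def tri(p,q):
    A=[];B=[]
    for d,uv in((T,p),(S,q)):
        a=ray(d,*uv,0);b=ray(d,*uv,.1);k=(b-a)/np.linalg.norm(b-a);M=np.eye(3)-np.outer(k,k);A.append(M);B.append(M@a)
    return np.linalg.lstsq(np.vstack(A),np.hstack(B),rcond=None)[0]
c,st,b=blob(T,(262,212,300,240),45); print("barT",c,st,b,ray(T,*c,.072))
print(np.array([ray(T,*p,.074) for p in b]))
c,st,b=blob(T,(255,145,312,200),lo=170); print("house",c,st,b); print(np.array([ray(T,*p,.062) for p in b]))
print("bar",ray(T,281.2,224.4,.076),ray(S,269.3,221,.076),tri((281.2,224.4),(269.3,221)))
print("plg",ray(T,186,138.6,.066),ray(S,252.3,147.3,.066),tri((186,138.6),(252.3,147.3)))
print("fin",ray(T,256,252,.05),ray(S,235.7,234.3,.05),ray(S,235.7,234.3,.059),tri((256,252),(235.7,234.3)))
a=cv2.resize(T["frame"][195:265,240:310,::-1],(420,420),interpolation=cv2.INTER_CUBIC)
b=cv2.resize(S["frame"][205:255,225:287,::-1],(372,300),interpolation=cv2.INTER_CUBIC)
o=np.zeros((420,795,3),np.uint8);o[:,:420]=a;o[:300,423:]=b;cv2.imwrite("pics/c1.png",o)
```

```text
[[155 155 156 155 156 156 158]
 [156 156 155 155 156 156 157]
 [158 156 153 152 153 157 156]
 [161  69  68  68  68  93 157]
 [ 93  69  69  68  68  68 158]
 [100  66  69  69  71  67 158]
 [168  61  65  65  64  76 176]]
barT [280.3233 224.4135] [267 221  29   8 133] [[266.7504 226.9896]
 [267.0069 220.8336]
 [295.0831 222.0035]
 [294.8267 228.1594]] [ 0.4803 -0.2537  0.072 ]
[[ 0.4754 -0.2275  0.074 ]
 [ 0.4874 -0.2281  0.074 ]
 [ 0.4843 -0.2821  0.074 ]
 [ 0.4724 -0.2813  0.074 ]]
house [283.3928 172.4059] [ 261  151   45   44 1535] [[260.7512 192.2263]
 [262.7579 150.0837]
 [305.8507 152.1357]
 [303.8439 194.2783]]
[[ 0.5459 -0.2167  0.062 ]
 [ 0.6312 -0.2218  0.062 ]
 [ 0.6261 -0.3076  0.062 ]
 [ 0.5407 -0.3013  0.062 ]]
bar [ 0.4798 -0.2552  0.076 ] [ 0.4764 -0.2619  0.076 ] [ 0.4817 -0.2563  0.0678]
plg [ 0.6553 -0.07    0.066 ] [ 0.6598 -0.0704  0.066 ] [ 0.6557 -0.0716  0.0685]
fin [ 0.4296 -0.2059  0.05  ] [ 0.426  -0.2149  0.05  ] [ 0.4202 -0.2206  0.059 ] [ 0.4317 -0.2069  0.0391]
```

View pics/c1.png

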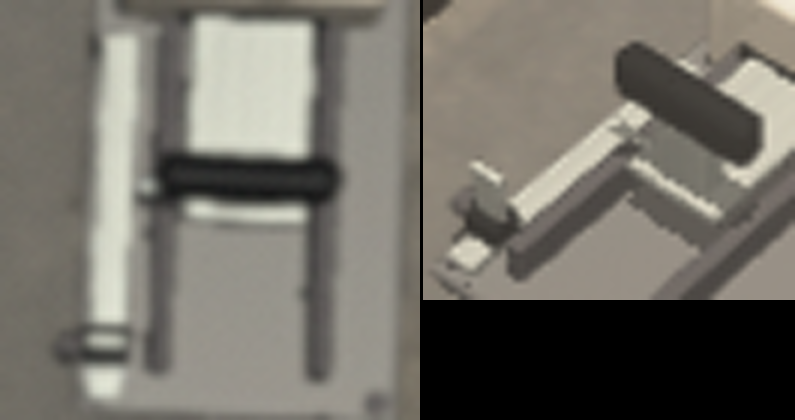

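Results:
- Bar centre is about (0.481, -0.2555).
- Unit yaw is about -0.06, with the housing and the bar agreeing.
- Plunger is about (0.6555, -0.0705), and its triangulated height of 68 mm fits the 66 mm given.
- Tongue-to-mark travel is about 53 mm, within the 25–60 mm range.

Next I'll rise clear of the electrode stand with the fingers closed, then cross over.

```bash
python3 -m creep '[0,0,-0.26,0,0,0,0, 0,0,-0.26,0,0,0,0, 0,0,-0.26,0,0,0,0, 0,0,-0.26,0,0,0,0, 0,0,-0.26,0,0,0,0, 0,0,-0.26,0,0,0,0, 0,0,-0.26,0,0,0,0]' 20
python3 -m creep '[-0.647,-0.595,0,0,0,0,0, -0.647,-0.595,0,0,0,0,0, -0.647,-0.595,0,0,0,0,0, -0.647,-0.595,0,0,0,0,0, -0.647,-0.595,0,0,0,0,0, -0.647,-0.595,0,0,0,0,0, -0.647,-0.595,0,0,0,0,0, -0.647,-0.595,0,0,0,0,0, -0.647,-0.595,0,0,0,0,0, -0.647,-0.595,0,0,0,0,0, -0.647,-0.595,0,0,0,0,0, -0.647,-0.595,0,0,0,0,0]'
```

```text
t: 0.8
tcp_pos: [0.2184, 0.6918, 0.4493]
tcp_rot: [0.152, 0.988, 0.002, 0.0]
force: [0.4, -0.7, -1.0]
gripper_width: 0.0417
gripper_force: 0.0
t: 2.0
tcp_pos: [0.5169, 0.1689, 0.4451]
tcp_rot: [0.152, 0.988, -0.001, -0.001]
force: [1.3, 0.6, 0.2]
gripper_width: 0.0007
gripper_force: 0.0
```

```bash
python3 -m creep '[-0.204,-0.187,0,0,0,0,0, -0.204,-0.187,0,0,0,0,0, -0.204,-0.187,0,0,0,0,0, -0.204,-0.187,0,0,0,0,0, -0.204,-0.187,0,0,0,0,0, -0.204,-0.187,0,0,0,0,0, -0.204,-0.187,0,0,0,0,0, -0.204,-0.187,0,0,0,0,0, -0.204,-0.187,0,0,0,0,0]'
```

```text
t: 2.9
tcp_pos: [0.6548, -0.067, 0.4462]
tcp_rot: [0.152, 0.988, 0.0, -0.001]
force: [-0.4, -0.2, -0.4]
gripper_width: 0.0008
gripper_force: 0.0
```

```bash
python3 -m creep '[-0.002,-0.003,0.35,0,0,0,0, -0.002,-0.003,0.35,0,0,0,0, -0.002,-0.003,0.35,0,0,0,0, -0.002,-0.003,0.35,0,0,0,0, -0.002,-0.003,0.35,0,0,0,0, -0.002,-0.003,0.35,0,0,0,0, -0.002,-0.003,0.35,0,0,0,0, -0.002,-0.003,0.35,0,0,0,0, -0.002,-0.003,0.35,0,0,0,0]'
python3 - <<'E'
from h import *
o=[]
for n,(y0,x0) in(("scene",(100,190)),("top",(90,130))):
    d=snap(n,f"pics/{n}1.png"); o.append(cv2.resize(d["frame"][y0:y0+100,x0:x0+100,::-1],(395,395)))
cv2.imwrite("pics/c2.png",np.hstack(o))
E
```

```text
t: 3.8
tcp_pos: [0.6562, -0.071, 0.098]
tcp_rot: [0.152, 0.988, 0.0, -0.001]
force: [0.8, -0.4, 1.2]
gripper_width: 0.0006
gripper_force: 0.0
```

View pics/c2.png

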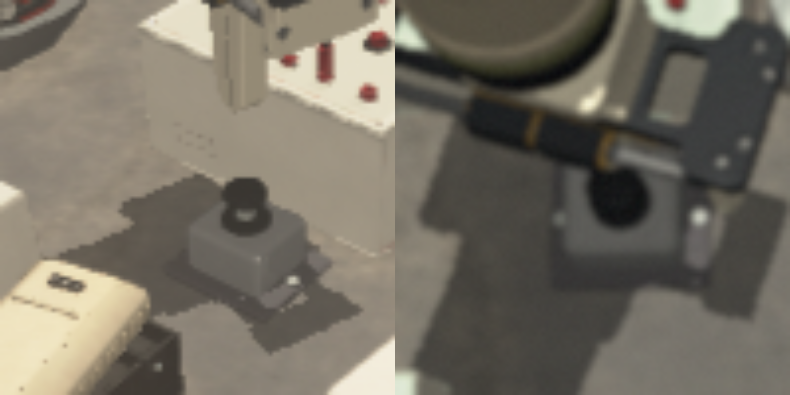

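The fingertip (about (251,127) in scene) hangs over the plunger cap (about (252,146)). The electrode box is just behind it, so I'll check its height before going down.

```bash
python3 - <<'E'
from h import *
T=dict(np.load("pics/top0.npz"));S=dict(np.load("pics/scene0.npz"))
print(proj(S,[.6562,-.071,.098]), proj(S,[.6562,-.071,.066]))
for z in(.06,.08,.1,.12): print(z,ray(T,216,103,z),ray(S,288.7,133,z))
E
python3 -m creep '[0,0,0.025,0,0,0,0, 0,0,0.025,0,0,0,0, 0,0,0.034,0,0,0,0, 0,0,0.038,0,0,0,0, 0,0,0.038,0,0,0,0]'
```

```text
[251.10465814 137.17682037] [251.59083518 148.07428729]
0.06 [ 0.73105614 -0.12863964  0.06      ] [ 0.77231837 -0.10126786  0.06      ]
0.08 [ 0.72323855 -0.13059649  0.08      ] [ 0.74758549 -0.11799136  0.08      ]
0.1 [ 0.71542097 -0.13255334  0.1       ] [ 0.7228526  -0.13471487  0.1       ]
0.12 [ 0.70760338 -0.13451019  0.12      ] [ 0.69811972 -0.15143838  0.12      ]
t: 4.4
tcp_pos: [0.6565, -0.072, 0.0598]
tcp_rot: [0.152, 0.988, 0.0, 0.0]
force: [-0.3, -0.0, 0.3]
gripper_width: 0.0003
gripper_force: 0.0
```

No force yet at 60 mm, so I'll look again before pressing on.

Run:
```python
from h import *
o=[]
for n,(y0,x0) in(("scene",(100,190)),("top",(90,130))):
    d=snap(n,f"pics/{n}2.png"); o.append(cv2.resize(d["frame"][y0:y0+100,x0:x0+100,::-1],(395,395)))
cv2.imwrite("pics/c3.png",np.hstack(o)); s=telemetry.observe(); print(s["tcp_pos"],s["force"],s["t"],s["torque"])
```

```text
[ 0.65666736 -0.07218536  0.05995263] [-0.36232252  0.43311591  0.97097684] 4.5 [-0.00441395 -0.02915217  0.03489357]
```

View pics/c3.png

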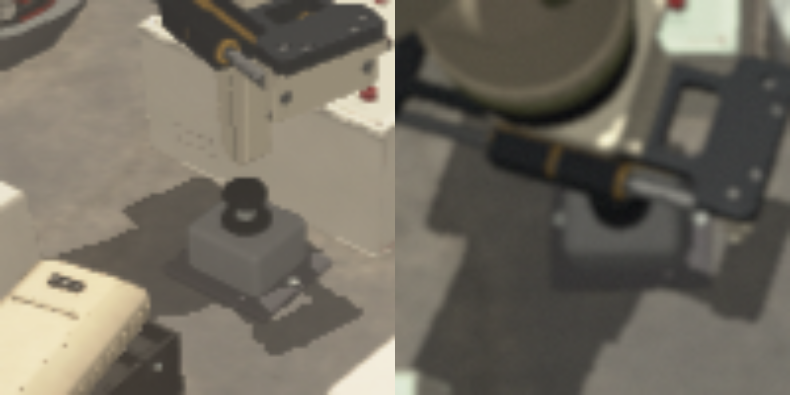

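The fingertip shows at about scene (252.5,141), with background visible between it and the untouched cap (top edge about row 145). It is either higher or farther back than the telemetry suggests. I'll step lower and watch the force and that pixel column.

```bash
cat >> h.py <<'E'
def col(f):
    d=snap("scene",f); g=d["frame"][:,:,:].astype(int); print("rows134-162 @252:",g[134:163,250:255].mean((1,2)).astype(int))
    s=telemetry.observe(); print(s["t"],np.round(s["tcp_pos"],4),np.round(s["force"],2),np.round(s["torque"],2))
E
python3 - <<'E'
from h import *
S=dict(np.load("pics/scene2.npz"));print(S["frame"][134:163,250:255].astype(int).mean((1,2)).astype(int))
for z in(.06,.07,.08,.09): print(z,ray(S,252.5,141,z))
E
python3 -m creep '[0,0,0.004,0,0,0,0, 0,0,0.008,0,0,0,0, 0,0,0.008,0,0,0,0, 0,0,0.008,0,0,0,0]'
python3 -c "
from h import *
col('pics/s3.png')"
```

```text
[134 134 135 134 135 134 131 134 141 142 138  52  52  52  52  52  53  53
  55  83 106  87  52  53  54  68 102 101 103]
0.06 [ 0.68747001 -0.04845448  0.06      ]
0.07 [ 0.67652761 -0.05770262  0.07      ]
0.08 [ 0.6655852  -0.06695076  0.08      ]
0.09 [ 0.6546428 -0.0761989  0.09     ]
t: 4.9
tcp_pos: [0.6563, -0.0721, 0.0512]
tcp_rot: [0.152, 0.988, -0.0, -0.0]
force: [1.3, 0.7, -0.7]
gripper_width: 0.0002
gripper_force: 0.0
rows134-162 @252: [133 133 133 133 133 133 133 133 133 129 128  55  51  52  52  53  53  53
  55  83 105  87  52  52  54  68 102 101 103]
4.95 [ 0.6564 -0.0721  0.0513] [-0.48  0.53  0.09] [ 0.01 -0.01 -0.01]
```

```bash
python3 -m creep '[0,0,0.004,0,0,0,0, 0,0,0.006,0,0,0,0, 0,0,0.006,0,0,0,0, 0,0,0.006,0,0,0,0]'
python3 - <<'E'
from h import *
col('pics/s4.png')
a=cv2.imread('pics/s4.png')[105:175,215:295]; cv2.imwrite('pics/c4.png',cv2.resize(a,(640,560),interpolation=cv2.INTER_CUBIC))
E
```

```text
t: 5.35
tcp_pos: [0.6563, -0.0721, 0.0453]
tcp_rot: [0.152, 0.988, -0.0, -0.0]
force: [0.1, 0.3, -0.1]
gripper_width: 0.0003
gripper_force: 0.0
rows134-162 @252: [132 132 132 132 132 132 132 132 132 132 132 127  90  54  52  52  52  53
  55  82 105  87  52  52  54  68 101 101 103]
5.4 [ 0.6564 -0.0721  0.0454] [-0.25  0.45 -0.43] [-0.04 -0.02 -0.  ]
```

View pics/c4.png

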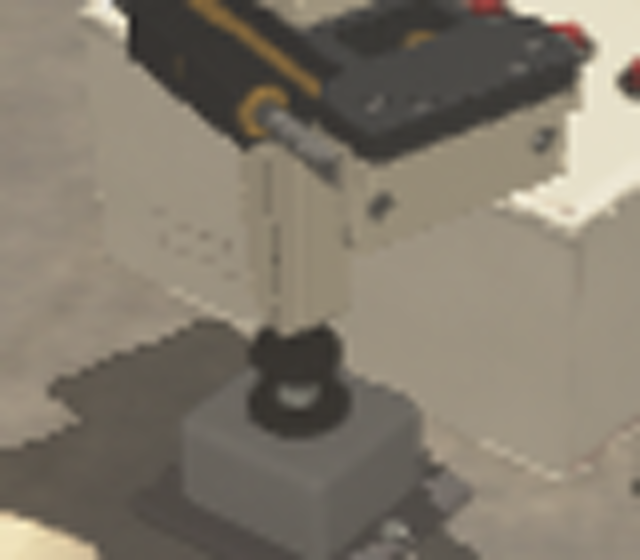

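The finger now overlaps the back edge of the cap with no force, so the closed fingertip really is higher than reported. I'll keep going down in small steps until contact.

```bash
for i in 1; do :; done; python3 -m creep '[0,0,0.004,0,0,0,0, 0,0,0.004,0,0,0,0]' | grep -E "tcp_pos|force:"; python3 -m creep '[0,0,0.004,0,0,0,0, 0,0,0.004,0,0,0,0]'| grep -E "tcp_pos|force:"; python3 -m creep '[0,0,0.004,0,0,0,0, 0,0,0.004,0,0,0,0]'| grep -E "tcp_pos|force:"
python3 -c "
from h import *
col('pics/s5.png')"
```

```text
tcp_pos: [0.6562, -0.072, 0.041]
force: [0.3, -0.2, -0.1]
gripper_force: 0.0
tcp_pos: [0.6561, -0.072, 0.0369]
force: [-0.3, 0.1, -0.1]
gripper_force: 0.0
tcp_pos: [0.6566, -0.0721, 0.0333]
force: [-0.6, -0.0, 4.5]
gripper_force: 2.3
rows134-162 @252: [132 132 132 131 131 131 131 132 132 131 131 131 131 131 131 126  97  61
  53  64 105  87  52  52  53  68 101 101 102]
6.05 [ 0.6566 -0.0721  0.0336] [ 0.76 -0.57  4.89] [ 0.1   0.09 -0.02]
```

Contact: 4.5 N, which matches the plunger preload, at a reported z of about 0.034. That makes the tip offset about +32 mm. Now I'll press to the stop.

```bash
python3 -m creep '[0,0,0.004,0,0,0,0, 0,0,0.008,0,0,0,0, 0,0,0.010,0,0,0,0, 0,0,0.010,0,0,0,0]' | grep -E "tcp_pos|force:"; python3 -m creep '[0,0,0.002,0,0,0,0, 0,0,0.002,0,0,0,0]'| grep -E "tcp_pos|force:"; python3 -m creep '[0,0,0.001,0,0,0,0, 0,0,0.001,0,0,0,0]'| grep -E "tcp_pos|force:"
```

```text
tcp_pos: [0.6567, -0.0721, 0.0239]
force: [-1.4, 0.9, 7.4]
gripper_force: 3.7
tcp_pos: [0.6568, -0.0722, 0.0226]
force: [-1.7, 1.0, 11.6]
gripper_force: 5.6
tcp_pos: [0.6569, -0.0721, 0.0224]
force: [-4.3, 0.3, 18.5]
gripper_force: 9.6
```

The stop is reached: the force rises sharply to 18.5 N after 11.5 mm of travel. I'll release, rise, and move over the bar while turning the closing axis along the pull direction.

```bash
python3 -m creep '[0,0,-0.02,0,0,0,0, 0,0,-0.06,0,0,0,0, 0,0,-0.11,0,0,0,0, 0,0,-0.16,0,0,0,0, 0,0,-0.19,0,0,0,0, 0,0,-0.19,0,0,0,0]' | grep -E "tcp_pos|force:"
python3 -m creep '[0.112,-0.228,0,0,0,0.422,45, 0.112,-0.228,0,0,0,0.422,45, 0.112,-0.228,0,0,0,0.422,45, 0.112,-0.228,0,0,0,0.422,45, 0.112,-0.228,0,0,0,0.422,45, 0.112,-0.228,0,0,0,0.422,45, 0.112,-0.228,0,0,0,0.422,45, 0.112,-0.228,0,0,0,0.422,45, 0.112,-0.228,0,0,0,0.422,45, 0.112,-0.228,0,0,0,0.422,45, 0.112,-0.228,0,0,0,0.422,45, 0.112,-0.228,0,0,0,0.422,45]'
python3 - <<'E'
from h import *
col('pics/s6.png')
s=telemetry.observe();print(np.round(Ro.from_quat(s["tcp_rot"]).as_matrix(),3),np.round(s["joints"],2))
E
```

```text
tcp_pos: [0.6587, -0.0727, 0.2153]
force: [0.8, -0.3, -0.3]
gripper_force: 0.0
t: 8.65
tcp_pos: [0.4808, -0.2557, 0.2101]
tcp_rot: [0.727, 0.686, -0.0, -0.0]
force: [0.2, -0.0, -0.6]
gripper_width: 0.045
gripper_force: 0.0
rows134-162 @252: [132 132 132 132 133 133 133 133 133 133 133 133 133 133 133 133 133 133
 133 134 133 133 111  86  67  80 166 166 166]
8.7 [ 0.4808 -0.2558  0.2103] [-0.3   0.37  0.9 ] [-0.02  0.09 -0.02]
[[ 0.059  0.998 -0.   ]
 [ 0.998 -0.059  0.   ]
 [ 0.    -0.    -1.   ]] [-0.15  0.44  0.76  2.02 -0.4   0.84  0.78]
```

```bash
python3 -m creep '[0,0,0.05,0,0,0,45, 0,0,0.1,0,0,0,45, 0,0,0.12,0,0,0,45, 0,0,0.12,0,0,0,45, 0,0,0.12,0,0,0,45]' | grep -E "tcp_pos|force:"
python3 - <<'E'
from h import *
d=snap("scene","pics/s7.png")
for z in(.09,.12):
  for y in(-.027,.027): print(z,y,proj(d,np.array([.4808+.998*y,-.2557-.059*y,z])))
cv2.imwrite('pics/c5.png',cv2.resize(d["frame"][170:260,220:320,::-1],(660,594),interpolation=cv2.INTER_CUBIC))
E
```

```text
tcp_pos: [0.481, -0.2564, 0.0909]
force: [0.9, -0.1, 0.6]
gripper_force: 0.0
0.09 -0.027 [259.09207349 220.98936153]
0.09 0.027 [276.83232127 206.23017731]
0.12 -0.027 [258.72125614 210.02466283]
0.12 0.027 [276.95113537 195.28069946]
```

View pics/c5.png

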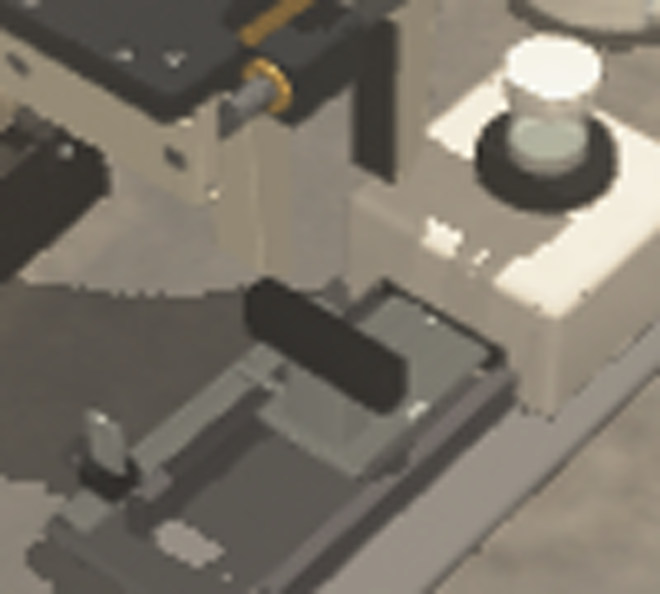

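Both fingertips appear at about scene (256,211) and (278,197), which matches z = 0.12 rather than 0.09. The +31 mm offset therefore applies open as well. They straddle the bar cleanly, so I'll descend to a reported z of about 0.026 (real tip about 57 mm), which keeps the body clear of the fixed vial, and grip.

```bash
python3 -m creep '[0,0,0.03,0,0,0,45, 0,0,0.05,0,0,0,45, 0,0,0.065,0,0,0,45, 0,0,0.065,0,0,0,45, 0,0,0.065,0,0,0,45]' | grep -E "tcp_pos|force:"
python3 -m creep '[0,0,0,0,0,0,0, 0,0,0,0,0,0,0, 0,0,0,0,0,0,0, 0,0,0,0,0,0,0, 0,0,0,0,0,0,0, 0,0,0,0,0,0,0]' 30
```

```text
tcp_pos: [0.4818, -0.2563, 0.0268]
force: [-0.1, 0.1, 1.0]
gripper_force: 0.0
t: 10.35
tcp_pos: [0.4815, -0.2558, 0.0257]
tcp_rot: [0.728, 0.685, 0.0, 0.0]
force: [0.7, 0.7, 3.8]
gripper_width: 0.0139
gripper_force: 30.0
```

Gripped at 13.9 mm, the bar's thickness. I'll pull 45 mm, then compare tongue and fin.

```bash
python3 -m creep '[0,-0.01,0,0,0,0,0, 0,-0.02,0,0,0,0,0, 0,-0.03,0,0,0,0,0, 0,-0.04,0,0,0,0,0, 0,-0.045,0,0,0,0,0, 0,-0.045,0,0,0,0,0, 0,-0.045,0,0,0,0,0]'
python3 - <<'E'
from h import *
T=snap("top","pics/t8.png");S=snap("scene","pics/s8.png")
a=cv2.resize(T["frame"][215:275,230:290,::-1],(390,390),interpolation=cv2.INTER_CUBIC)
b=cv2.resize(S["frame"][200:260,215:275,::-1],(390,390),interpolation=cv2.INTER_CUBIC)
cv2.imwrite("pics/c6.png",np.hstack([a,b]))
E
```

```text
t: 11.05
tcp_pos: [0.4381, -0.2533, 0.0257]
tcp_rot: [0.728, 0.686, 0.001, 0.001]
force: [7.7, 1.6, -1.5]
gripper_width: 0.0139
gripper_force: 30.0
```

View pics/c6.png

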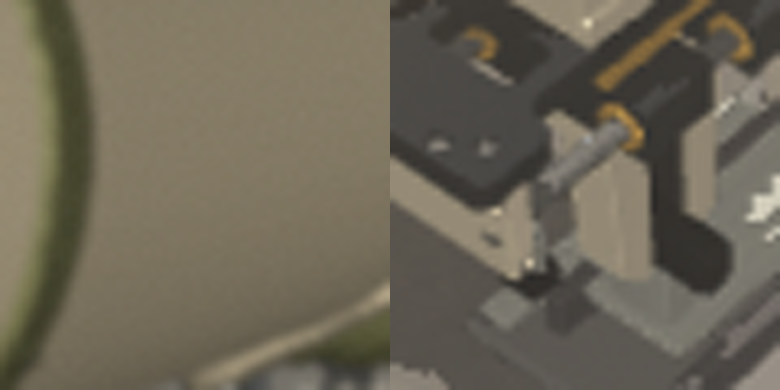

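The slide is 44 mm out, with 7.7 N in line with the spring. The arm hides tongue and fin from above. In scene only the clamp foot (about (237,244)) and hints of the fin and tongue show. I'll refine tongue and fin from the first pictures with intensity profiles, and use the last view for a tight crop.

Run:
```python
from h import *
np.set_printoptions(precision=4,suppress=True,linewidth=200)
T=dict(np.load("pics/top0.npz"));S=dict(np.load("pics/scene0.npz"));S8=dict(np.load("pics/s8.npz"))
g=T["frame"].astype(int).mean(2).astype(int)
print("top fin rows246-257 cols250-263");print(g[246:258,250:264])
print("top tongue rows220-232 cols260-268");print(g[220:233,260:269])
c=np.array([.481,-.2555]);ux=np.array([.9982,-.06]);uy=np.array([.06,.9982])
for s in(0,.044,.053):
  X=np.r_[c-s*ux+.036*uy,.032];print("tongue",s,"top",proj(T,X),"scene",proj(S,X))
for s in(.05,.053,.056):
  for z in(.014,.045,.059):
    X=np.r_[c-s*ux+.044*uy,z];print("fin",s,z,"top",proj(T,X),"scene",proj(S,X))
k=cv2.INTER_NEAREST
cr=lambda d,y,x,h,w,f:cv2.resize(d["frame"][y:y+h,x:x+w,::-1],None,fx=f,fy=f,interpolation=k)
a=cr(T,218,248,40,24,12);b=cr(S,220,228,40,38,6);e=cr(S8,220,228,40,38,6)
o=np.zeros((480,525,3),np.uint8);o[:,:288]=a;o[:240,295:295+228]=b;o[240:,295:295+228]=e;cv2.imwrite("pics/c7.png",o)
```

```text
top fin rows246-257 cols250-263
[[106 105 104 108 124 164 204 215 218 218 195 154 140 142]
 [108 108 103 106 127 164 202 214 216 216 196 157 144 142]
 [107 106 101 101 117 145 174 186 189 190 171 144 141 142]
 [102  99  91  82  84  99 115 120 122 122 114 113 132 136]
 [ 88  85  79  75  90 117 128 129 125 118 102  97 118 122]
 [ 87  87  80  84 117 159 174 178 176 165 139 111 120 116]
 [ 86  89  86  82 101 134 149 157 157 151 133 115 127 121]
 [ 74  78  77  68  65  78  88  92  95  96  91 106 130 123]
 [ 66  65  71  68  58  57  59  61  61  62  71 103 131 124]
 [ 78  77  83  93  97 103 102 103 105 103 103 120 135 124]
 [ 98  95 100 122 148 165 168 169 171 167 154 144 144 129]
 [104 100 105 132 171 198 206 208 210 202 179 156 148 142]]
top tongue rows220-232 cols260-268
[[210 193 159 137 121  89  66  62  59]
 [211 193 155 136 121  87  58  41  35]
 [211 190 152 134 120  85  51  34  29]
 [211 189 150 132 115  80  45  31  37]
 [211 190 152 135 124  92  53  33  40]
 [211 190 155 152 154 120  72  40  33]
 [212 188 147 143 152 120  77  42  27]
 [210 183 128 103 104  85  60  40  30]
 [209 182 12
[... 259 characters left out ...]
 [261.6404 247.7614] scene [241.1983 236.7294]
tongue 0.053 top [261.4262 252.2818] scene [238.1782 239.2424]
fin 0.05 0.014 top [257.6088 251.2882] scene [236.9181 242.2238]
fin 0.05 0.045 top [257.3775 250.0768] scene [235.9714 232.2905]
fin 0.05 0.059 top [257.2681 249.5044] scene [235.5271 227.6286]
fin 0.053 0.014 top [257.5368 252.77  ] scene [235.9225 243.056 ]
fin 0.053 0.045 top [257.3031 251.6048] scene [234.9473 233.1249]
fin 0.053 0.059 top [257.1926 251.0541] scene [234.4896 228.4638]
fin 0.056 0.014 top [257.4648 254.2533] scene [234.9231 243.8915]
fin 0.056 0.045 top [257.2287 253.1342] scene [233.9191 233.9628]
fin 0.056 0.059 top [257.1171 252.6053] scene [233.4479 229.3024]
```

View pics/c7.png

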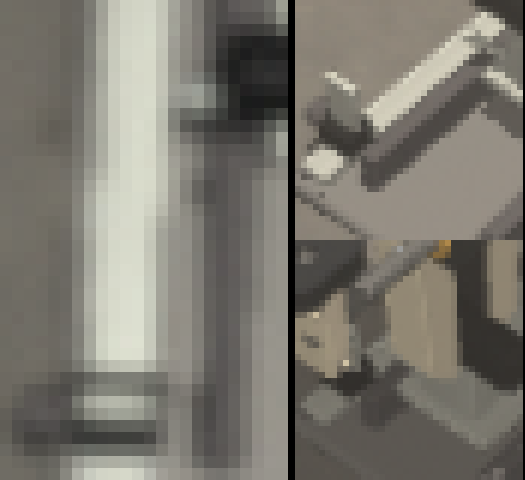

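In the last crop the tongue's centre is at top row 225.5 (shut) and the fin's top centre at about row 251. The fin top is at scene (234.8,233.2), which matches its 45 mm height. The two views give about 52.3 and 53.2 mm of travel, so I'll aim for 52.5 mm, a reported x of about 0.429.

```bash
python3 -m creep '[0,-0.004,0,0,0,0,0, 0,-0.007,0,0,0,0,0, 0,-0.009,0,0,0,0,0, 0,-0.009,0,0,0,0,0, 0,-0.009,0,0,0,0,0, 0,-0.009,0,0,0,0,0, 0,-0.009,0,0,0,0,0, 0,-0.009,0,0,0,0,0]'
python3 - <<'E'
from h import *
np.set_printoptions(precision=4,suppress=True,linewidth=200)
p=[]
for i in range(4):
    d=eyes.get_image("scene"); s=telemetry.observe(); p.append(np.r_[s["tcp_pos"],s["force"]])
print(np.array(p))
# moving-part check: what changed between the 44 mm picture and now near the fin
a=np.load("pics/s8.npz")["frame"].astype(int).mean(2); b=d["frame"].astype(int).mean(2)
print(a[229:246,232:246].astype(int));print(b[229:246,232:246].astype(int))
E
```

```text
t: 11.95
tcp_pos: [0.4296, -0.2528, 0.0257]
tcp_rot: [0.728, 0.686, 0.001, 0.002]
force: [8.0, 1.9, -0.2]
gripper_width: 0.0134
gripper_force: 30.0
[[ 0.4296 -0.2528  0.0257  8.1204  1.234  -0.8513]
 [ 0.4296 -0.2528  0.0257  8.3585  0.9314 -0.568 ]
 [ 0.4296 -0.2528  0.0257  7.3802  0.8676 -0.9343]
 [ 0.4296 -0.2528  0.0257  8.0915  0.8283 -0.6023]]
[[ 54  73 121 133 102  78  80  82  94  74  84 137 132 132]
 [ 71 116 138 133 103  79  78  75  74  76  82 133 132 132]
 [104 137 137 133 103  77  77  80  84  83  89 114 132 132]
 [131 137 138 134 116  75  78  85  84  83  87 111 132 132]
 [137 137 137 135 117  78  85  85  84  84  86 108 132 132]
 [139 143 138 137 136 118  93  84  84  84  84  99 132 131]
 [138 142 137 138 137 119  98  83  83  82  89 113 132 132]
 [135 142 138 138 135 101 105  82  83  89 106 125 136 132]
 [124 143 140 138 135 112 107  84  95 123 127 121 131 132]
 [136 141 142 137 132 104 102  98 118 115 111 120 129 131]
 [136 142 141 135 131 110  99  69  97 116 116 116 112 125]
 [135 138 138 124 187 113 100  49  67 115 118 112  84  81]
 [132 138 137 101 105  92  99  56  53  
[... 560 characters left out ...]
7  76  80  96 118  93  93 123 132 132 132 132 132]
 [131  78  86  94 111 121  98  88 113 131 132 132 132 134]
 [130  91 111 111 111 115 106  86 108 132 132 132 132 134]
 [130  93 111 110 111 114 108  84 100 132 132 132 131 133]
 [131  92 109 110 111 111 103  94  99 132 132 132 133 133]
 [130  85  94 108 110 108 105 109 121 137 132 132 132 132]
 [131  82  54  81 107 107 102  88 123 131 132 132 132 132]
 [132 102  47  49  66  93  99  57  66 104 131 132 132 131]
 [123  99  48  48  47  47  48  46  54  81 101 129 131 132]
 [108 129  47  47  47  47  47  47  50  63  70  83 112 132]
 [127  87  63  49  47  47  48  54  67  69  70  74  90 117]
 [115 115 110  77  51  52  65  71  70  71  75  92 118 115]]
```

The pull force (about 8.1 N) fits 52 mm of travel. In the new picture the tongue meets the fin's inner edge at about scene (239.5,239), as predicted for level, and the hold is steady.

```bash
python3 -c "
from station import manip
print(manip.sign_off())"
```

```text
the job is handed in; nothing more can be done
None
```

I pressed the plunger to its stop and released it, then pulled the shutter slide out about 52 mm to the pointer (level to within about 2 mm by my measurement) and handed the job in while still holding the bar.

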